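# Take the key over to the sticky cash box and hold it unlocked

### The job

The two cash boxes on the table are keyed alike and their one key stands in the lid lock of the smaller box. Pull it out, ease it fully home in the lid lock of the larger box without ramming it (the wafers in there are sticky, so press gently and wiggle the key past them until its shoulder sits on the lock), then turn it a quarter turn clockwise against the return spring. Finish with the key still in the gripper and held turned, so that I can lift the lid, and leave the screwdriver between the boxes and the padlock and socket on their lids where they are.

Things in the scene. Friction and masses are not known exactly. Their poses are not given: they have to be found in the camera images.
- key: The key, 30 g, standing blade-down in the smaller box's lock. Origin on its axis at the shoulder (collar's underside); z up, x along the blade's width, y its thickness. Blade 9 x 3 mm, 27 mm long, last 4.5 mm a V point. Black head: collar 16 x 10 mm, z 0 to 9 mm; bow 30 mm wide (x), 10 mm thick (y), flat-faced, z 8 to 40 mm. Works either way round (half a turn about z).
- key_tip (a point): The pointed end of the key's blade, 27 mm below the key's origin; axes as the key's.
- large_box: The larger cash box: closed grey steel, 250 mm wide (y) x 180 mm deep (x) x 90 mm high, immovable. Origin under the centre of the base; -x is its front, z up. Lock in the lid near the front edge. On the lid a folded bail handle, under 8 mm high, 60 to 100 mm behind the lock, and behind that a padlock under 20 mm high.
- large_lock (a point): Centre of the larger box's lock face: 25 mm round, 93 mm above the table, 3 above the lid, 60 mm in front of the box's centre. z up, x front to back and along the keyway at rest. Keyway 10.6 (x) x 4.6 (y) mm, 30 deep, 1.5 mm chamfer. Three wafers 7, 13.5, 20 mm down, on the +x side, stick: a straight push may stall at 30 N; wiggled 0.7 mm and 3 deg they pass at 10 to 20 N. They block the turn until it is home.
- plug (a joint): Turn of the larger box's lock plug, rad: 0 locked (its start), growing clockwise seen from above to a stop at 1.5. A return spring pulls it back with 0.02 N m at 0 to 0.08 N m at the stop. The key has play: the plug follows 0.2 to 0.3 rad behind it.
- small_box: The smaller cash box, same make: 200 mm wide (y) x 160 mm deep (x) x 90 mm high, immovable. Origin under the centre of the base; -x is its front, z up. On the lid the same folded handle, 50 to 90 mm behind the lock, and behind that a socket 32 mm high.
- small_lock (a point): Centre of the smaller box's lock face, 93 mm above the table, 50 mm in front of that box's centre; same size of keyway, along the box's x. The key stands in it loosely, fully in, and pulls straight up.
- padlock: Bystander: brass padlock, 42 x 34 x 18 mm, lying on the back of the larger box's lid. Origin under its centre.
- socket: Bystander: chromed socket, 25 mm across, 32 mm high, standing on the back of the smaller box's lid. Origin under its centre.
- screwdriver: Bystander: screwdriver 200 mm long, lying on the table between the boxes. Origin under its middle.
Not all that is in view belongs to the job. Of the things shaped like the key, the black one is meant.

How it is judged (in metres and radians):
On the way, in this order (a step that is already met when the one before it is completed fails the run):
1. the key is drawn out of the smaller box's lock (z of key_tip in the frame of small_lock above 0.003 m and contact force between the fingers and key above 1 N), for 0.1 s.
2. the key is fully home in the larger box's lock, not turned yet (z of key in the frame of large_lock between -0.003 and 0.002 m and horizontal distance between key and large_lock below 0.003 m and angle between key's own z axis and vertical below 0.12 rad and value of joint plug below 0.3 rad), for 0.1 s.
3. the plug is turned a quarter turn clockwise (z of key in the frame of large_lock between -0.003 and 0.002 m and horizontal distance between key and large_lock below 0.003 m and angle between key's own z axis and vertical below 0.12 rad and value of joint plug above 1.15 rad), for 0.2 s.
At the end, for the whole second after the job is handed in: Key in the larger box's lock: shoulder within 2 mm of the lock face, within 3 mm of its centre, upright within 7 degrees; plug held at 1.15 rad (66 degrees) or more; the gripper still holds the key by its bow; screwdriver, padlock and socket within 30 mm of where they were (all of step 3 and contact force between the fingers and key above 1 N and distance between the grasp point and key below 0.06 m and distance of each of padlock, socket, screwdriver from where it was at the start of the episode below 0.03 m); the arm keeps its last pose, push and grip.
It fails at once if the key is rammed or forced (over 80 N) in the larger box's lock before it turns (contact force between key and large_box above 80 N and value of joint plug below 0.3 rad).
It fails at once if the screwdriver, padlock or socket is pushed away by more than 30 mm (distance of any of padlock, socket, screwdriver from where it was at the start of the episode above 0.03 m).
It also fails if it takes over 58 s, if anything falls off the work surface, if the arm or the gripper's body presses on something with over 40 N, if the wrist force passes 120 N, or if a joint passes its speed limit or range.

### The arm

A 6-joint arm with a two-finger parallel gripper is mounted at the origin on the work surface. World frame = base frame: x ahead of the robot, y to its left, z up, the work surface at z = 0. Lengths are in mm, angles in rad, forces in N, time in s.
With the tool pointing down it reaches from about 300 to 775 mm from the base axis. Payload 14.6 kg.
Tool frame: the origin (TCP) lies on the centre line of the jaws, within the pads' length; the fingertips stand 19 mm ahead of it and the grasp point (between the pads) is the TCP (bot.tip_reach is the distance from the TCP to the fingertips, in mm); y points along the fingers, x is the direction in which the jaws open and shut, and the axes are right-handed (so a half turn about y gives the same grasp; the last joint's range is limited). The gripper opens to 85 mm and grips with 20 to 120 N. Pads are 22 mm wide; open, the fingers measure 114 mm over their backs; the gripper's body (76 mm by 85 mm) begins 54 mm behind the grasp point. The pads swing forward as they close: fully open they stand 13 mm farther back than shut.
Start: joints at [1.197, 0.3, 1.521, -0, 1.321, -0.067], TCP at [166.103, 524.309, 250.281] pointing down, gripper open.
Joint ranges: [-3.03, 3.03], [-0.79, 2.21], [0.23, 2.52], [-1.04, 4.18], [0, 3.07], [-2.55, 2.55]. Speed limits (rad/s): [2.22, 2.22, 2.57, 3.14, 3.14, 3.14].

### API

Orientations are given as a unit quaternion [w, x, y, z].
In Python, from rig import bot gives the robot as it stands. Calls block until the motion is done:
- bot.move_to(position, orientation): joint-space move of the TCP to a pose.
- bot.servo_line(position, attitude=None, speed=150, until_force=None): straight line of the TCP; attitude=None keeps the orientation; speed is the mean speed in mm/s. With until_force (N) it stops when the force on the tool has changed by that much, and returns True; else False.
- bot.move_joints(angles): joint-space move.
- bot.move_gripper(opening, grip_force=None): finger opening in mm; grip_force is the grip in N (None keeps the last); returns when the fingers have stopped.
- bot.dwell(seconds).
- bot.ik(position, orientation): joint angles nearest the present ones, or None.
- bot.read_state(): the state.
- bot.read_camera(name): name is "scene" or "top" or "wrist"; returns a dict with "image" (480x640x3 uint8, blue, green, red), "depth" (480x640 float32, mm along the optical axis (not along the pixel's ray), 0 where there is no reading), "fovy" (degrees; the focal length in pixels is half the picture's height over the tangent of half this angle, whatever the lens; pixels are square), "cx", "cy" (the principal point, pixels), "eye" and "attitude" of the camera in the world; the wrist camera has in their place "mount" (4x4, takes a point from camera to tool coordinates, whose origin is the TCP and whose axes are the tool frame's). Camera axes: x right, y down, z forward; pixel columns grow to the right and rows downward; lengths in mm; the calibration is good to about 2 mm. The wrist camera is an equidistant fisheye: a pixel r from the principal point sees the ray r / f radians off the axis. A picture is of the moment at which its call begins: read the wrist's pose just before it.
A pose or a line that the arm cannot do raises bot.MotionError and nothing moves.
- bot.finish_job(): hands the job in, once; it reports no verdict.
The state is a dict: "clock": time; "joint_positions": joint angles; "qvel": joint speeds; "effort": joint torques, N m; "ee_pos": TCP position; "tool_rot": TCP orientation; "ft_force": force on the tool from outside, world axes, zero at the start; "moment": the same for the moment, N m; "grip_width": finger opening in mm.
Only numpy, scipy, OpenCV 4.12 (cv2) and the standard library are available. Lean on these libraries where they do the work, as an engineer would, in place of code of your own. Each camera call takes 0.05 s, during which the arm holds its last target. There are 200 camera calls.

## Working session

There is one attempt and no reset: what is moved stays moved. The work goes in short steps, each a Python script; the robot and the scene stay as the last script left them, time stands still between calls to the robot, and variables do not carry over. Pictures are saved under pics/ and viewed, about 8 in all and at most 12, crops included, and the job is handed in when it is done.

```bash
mkdir -p pics; ls; cat > h.py <<'E'
import numpy as np,cv2
from rig import bot
from scipy.spatial.transform import Rotation as R
def q2R(q): return R.from_quat(np.r_[q[1:],q[0]]).as_matrix()
def R2q(M): q=R.from_matrix(M).as_quat(); return np.r_[q[3],q[:3]]
def cloud(c):
    im,d=c["image"],c["depth"]; f=240/np.tan(np.radians(c["fovy"])/2)
    v,u=np.mgrid[:480,:640]; 
    P=np.stack([(u-c["cx"])/f*d,(v-c["cy"])/f*d,d],-1)
    A=np.array(c["attitude"]); A=q2R(A) if A.size==4 else A
    return P@A.T+np.array(c["eye"])
E
python3 - <<'E'
from h import *
for n in("top","scene"):
    c=bot.read_camera(n); cv2.imwrite(f"pics/{n}0.png",c["image"]); P=cloud(c); np.savez(f"{n}0.npz",P=P,im=c["image"],d=c["depth"])
    print(n,c["eye"],c["attitude"],c["fovy"],c["cx"],c["cy"])
w=bot.read_camera("wrist");print(w["mount"],w["fovy"],bot.tip_reach);cv2.imwrite("pics/w0.png",w["image"])
print(bot.read_state())
E
```

```text
pics
top [ 479.63389026   34.49893677 1036.96123891] [-0.05232782  0.71075982 -0.70090197  0.02861306] 51.0628499864878 315.1557215917067 244.09437250470123
scene [1341.37228569    6.87901675  625.18129308] [-0.32172467  0.6512069   0.6117308  -0.31338194] 53.84623309021853 316.88786191670357 245.35749968057286
[[ 9.99998750e-01 -4.85216284e-04  1.50468394e-03  4.78922661e-01]
 [-1.58092643e-03 -2.98815176e-01  9.54309694e-01 -1.23432697e+02]
 [-1.34242078e-05 -9.54310880e-01 -2.98815570e-01  7.55186239e+01]
 [ 0.00000000e+00  0.00000000e+00  0.00000000e+00  1.00000000e+00]] 65.70646984690485 19.0
{'clock': 0.15, 'joint_positions': array([ 1.19740095e+00,  3.00370511e-01,  1.52144952e+00, -1.24072366e-05,
        1.32069229e+00, -6.66270022e-02]), 'qvel': array([-0.00053819, -0.00172491, -0.001877  , -0.00109133,  0.00014929,
        0.00098776]), 'effort': array([ 6.86606872e-04, -5.43668532e+01, -3.61887538e+01, -1.12279670e-05,
        3.13689452e-03, -6.20599849e-05]), 'ee_pos': array([166.04859707, 524.16447723, 249.83213936]), 'tool_rot': array([-0.57034308,  0.57069866,  0.41746668, -0.41801123]), 'ft_force': array([-0.68887429, -0.44306338,  1.06473061]), 'moment': array([ 0.02955263, -0.00017917, -0.06350865]), 'grip_width': 85.62305383844875}
```

View pics/top0.png

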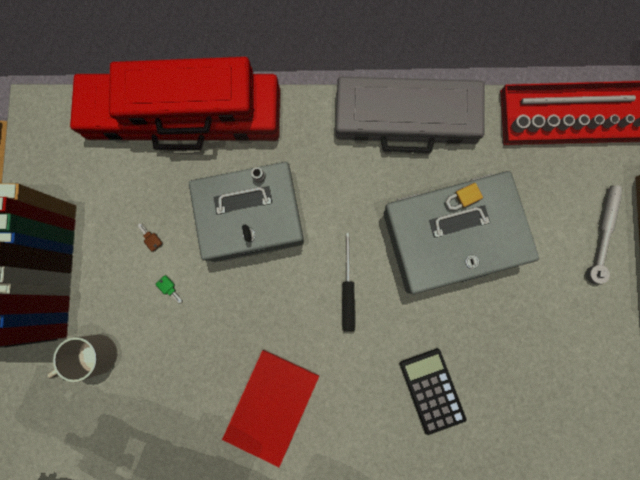

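View pics/scene0.png

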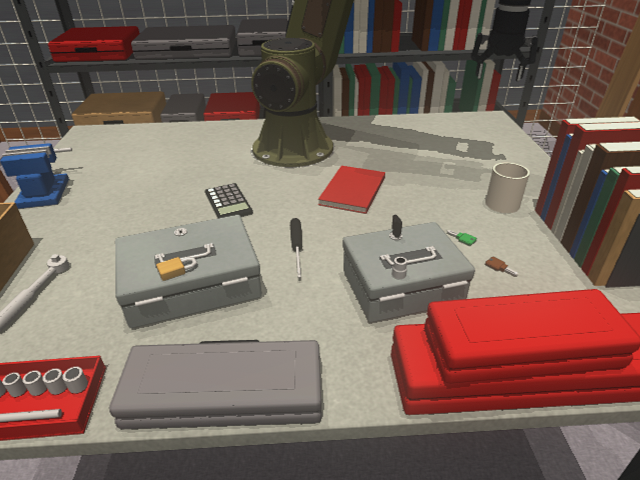

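```bash
cat > m.py <<'E'
from h import *
for n in("top","scene"):
    z=np.load(f"{n}0.npz");P=z["P"];d=z["d"];im=z["im"]
    for name,cy in(("small",200),("large",-180)):
        m=(d>0)&(P[...,2]>84)&(P[...,2]<97)&(abs(P[...,1]-cy)<170)&(P[...,0]>350)&(P[...,0]<720)
        k=cv2.connectedComponentsWithStats(m.astype(np.uint8))
        i=1+np.argmax(k[2][1:,4]); Q=P[k[1]==i]
        (c,s,a)=cv2.minAreaRect(Q[:,:2].astype(np.float32)); print(n,name,c,s,a,np.median(Q[:,2]),len(Q))
    # key: dark points above lid
    m=(d>0)&(P[...,2]>105)&(P[...,2]<140)&(im.max(-1)<70)&(P[...,0]>350)&(P[...,0]<650)&(abs(P[...,1])<350)
    Q=P[m]; print("key",len(Q),np.median(Q,0),cv2.minAreaRect(Q[:,:2].astype(np.float32)))
    for (u,v) in ([(473,262),(247,233),(257,174),(467,196)] if n=="top" else [(180,232),(397,226),(400,262),(172,268)]): print((u,v),P[v,u])
E
python3 m.py
python3 - <<'E'
from h import *
s=bot.read_state();print(q2R(s["tool_rot"]))
E
```

```text
top small (651.631591796875, 203.596923828125) (159.42552185058594, 200.48460388183594) 11.027036666870117 89.64583689116466 7468
top large (615.4193725585938, -209.52967834472656) (180.8809051513672, 249.53717041015625) 15.962530136108398 89.57606577822384 11582
key 110 [602.87061074 192.19366834 131.14610382] ((603.6395874023438, 193.54481506347656), (29.108781814575195, 10.531659126281738), 10.909918785095215)
(473, 262) [ 558.26336113 -228.92610215   89.64939535]
(247, 233) [602.63302425 190.84780182 130.70932661]
(257, 174) [715.42068469 177.05473176 121.97003092]
(467, 196) [ 679.93980971 -215.14436588  108.1652832 ]
scene small (655.0971069335938, 201.14498901367188) (159.76133728027344, 200.16513061523438) 11.789034843444824 91.04239019819363 4651
scene large (618.7792358398438, -211.58248901367188) (183.12864685058594, 248.67047119140625) 15.773202896118164 91.18664466760976 7004
key 138 [614.67289877 189.85808106 124.68897519] ((607.9595336914062, 190.48196411132812), (28.909626007080078, 9.451030731201172), 13.721013069152832)
(180, 232) [ 559.63614001 -229.46283068   91.56343692]
(397, 226) [616.54845423 190.28049662 122.76586478]
(400, 262) [724.54081161 174.55574494 123.32342494]
(172, 268) [ 695.25363229 -216.03195262  109.57508125]
[[ 3.01976380e-01 -3.24282335e-04 -9.53315352e-01]
 [ 9.53314965e-01 -8.60681788e-04  3.01976550e-01]
 [-9.18426822e-04 -9.99999577e-01  4.92376318e-05]]
```

```bash
cat >> h.py <<'E'
def ori(yaw,tilt=0):  # yaw of key's x; camera toward -x
    X=np.array([np.cos(yaw),np.sin(yaw),0]);Y=np.array([-X[1],X[0],0])
    return R2q(np.c_[Y,[0,0,-1],-X])
SM=np.array([604.5,192.7,93]);LG=np.array([559.4,-227.,93]);YS=np.radians(11.4);YL=np.radians(15.9)
E
cat > c.py <<'E'
from h import *
for n,p,y in(("S",SM,YS),("L",LG,YL)):
  for k in (0,np.pi):
    for t in (0,-.9,-1.85):
        j=bot.ik(p+[0,0,27],ori(y+k+t)); print(n,k,t,None if j is None else np.round(j,2))
bot.move_to(SM+[0,0,150],ori(YS))
s=bot.read_state();c=bot.read_camera("wrist");cv2.imwrite("pics/w1.png",c["image"]);print(s["clock"],s["ee_pos"],s["joint_positions"],c["cx"],c["cy"])
E
python3 c.py
```

```text
S 0 0 [ 0.25  0.61  1.39 -0.    1.14 -1.52]
S 0 -0.9 [ 0.25  0.61  1.39 -0.    1.14 -0.62]
S 0 -1.85 [ 0.25  0.61  1.39 -0.    1.14  0.33]
S 3.141592653589793 0 [ 0.25  0.61  1.39 -0.    1.14  1.62]
S 3.141592653589793 -0.9 [ 0.25  0.61  1.39 -0.    1.14  2.52]
S 3.141592653589793 -1.85 None
L 0 0 [-0.45  0.55  1.49 -0.    1.11 -2.29]
L 0 -0.9 [-0.45  0.55  1.49 -0.    1.11 -1.39]
L 0 -1.85 [-0.45  0.55  1.49 -0.    1.11 -0.44]
L 3.141592653589793 0 [-0.45  0.55  1.49  0.    1.11  0.85]
L 3.141592653589793 -0.9 [-0.45  0.55  1.49  0.    1.11  1.75]
L 3.141592653589793 -1.85 None
2.1333 [604.19233739 193.49708001 243.06906203] [ 2.52174600e-01  4.95886040e-01  1.26666336e+00  1.12451452e-04
  1.37895414e+00 -1.51835320e+00] 321.5645999706945 238.0070628920824
```

View pics/w1.png

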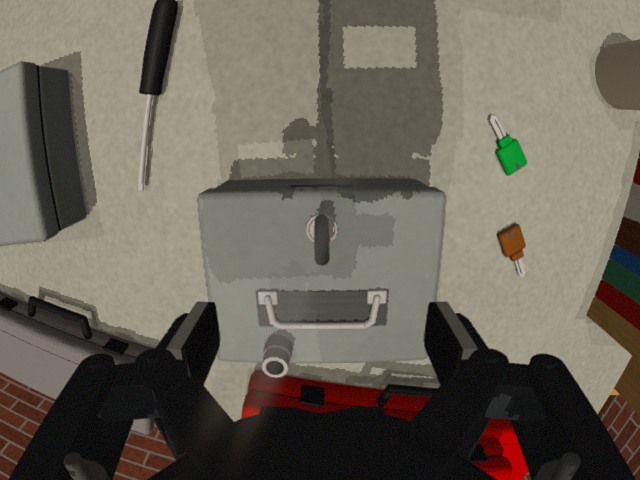

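```bash
cat >> h.py <<'E'
def wcloud():
    s=bot.read_state();c=bot.read_camera("wrist");d=c["depth"];f=240/np.tan(np.radians(c["fovy"])/2)
    v,u=np.mgrid[:480,:640];x=u-c["cx"];y=v-c["cy"];r=np.hypot(x,y)+1e-9;t=np.tan(np.minimum(r/f,1.5))/r
    P=np.stack([x*t*d,y*t*d,d,np.ones_like(d)],-1)@np.array(c["mount"]).T
    W=P[...,:3]@q2R(s["tool_rot"]).T+s["ee_pos"]
    return c["image"],d,W
def keyfit(im,d,W,near,zlo,zhi,dark=80):
    m=(d>0)&(W[...,2]>zlo)&(W[...,2]<zhi)&(np.hypot(W[...,0]-near[0],W[...,1]-near[1])<35)&(im.max(-1)<dark)
    Q=W[m];return len(Q),Q.max(0),cv2.minAreaRect(Q[:,:2].astype(np.float32))
def lidfit(d,W,near):
    m=(d>0)&(abs(W[...,2]-90)<5)&(np.hypot(W[...,0]-near[0],W[...,1]-near[1])<230)
    k=cv2.connectedComponentsWithStats(m.astype(np.uint8));Q=W[k[1]==1+np.argmax(k[2][1:,4])]
    return cv2.minAreaRect(Q[:,:2].astype(np.float32)),np.median(Q[:,2])
E
cat > d.py <<'E'
from h import *
im,d,W=wcloud()
for z in((125,138),(110,138)): print(keyfit(im,d,W,SM,*z))
print(lidfit(d,W,SM)); print(W[265,322],W[228,310])
E
python3 d.py
```

```text
(582, array([620.46094448, 201.1075194 , 134.71227059]), ((606.522705078125, 194.7029571533203), (28.673246383666992, 9.43431568145752), 11.295905113220215))
(644, array([620.46094448, 201.1075194 , 134.71227059]), ((606.5349731445312, 194.673095703125), (28.68485450744629, 9.536994934082031), 11.802107810974121))
(((655.749267578125, 204.76535034179688), (160.25576782226562, 199.54248046875), 12.020147323608398), np.float64(90.11179719392945))
[636.97595715 200.96636684  91.14218646] [608.31805771 185.76810272  92.86716141]
```

```bash
cat > e.py <<'E'
from h import *
p=np.array([606,194.2,0]);o=ori(np.radians(11.5))
bot.servo_line(p+[0,0,160],o)
bot.move_gripper(40)
print(bot.servo_line(p+[0,0,121.],o,80,until_force=8))
bot.dwell(.2);f0=bot.read_state()["ft_force"]
bot.move_gripper(4,60);bot.dwell(.2)
s=bot.read_state();print(s["ee_pos"],s["grip_width"],s["ft_force"]-f0)
bot.servo_line(s["ee_pos"]+[0,0,12],speed=40);s=bot.read_state();print(s["ft_force"]-f0)
bot.servo_line(p+[0,0,200],speed=80);s=bot.read_state();print(s["clock"],s["ee_pos"],s["grip_width"],s["ft_force"]-f0)
im,d,W=wcloud();cv2.imwrite("pics/w2.png",im)
E
python3 e.py
```

```text
False
[606.11172834 194.2610251  121.30175206] 9.244996984979968 [0.97865068 0.4115107  3.59934209]
[0.454562   0.47450633 0.26685942]
6.2917 [605.7903769  194.16340003 199.38565072] 9.264608048310075 [ 0.84895587 -0.23492924 -1.30383678]
```

View pics/w2.png

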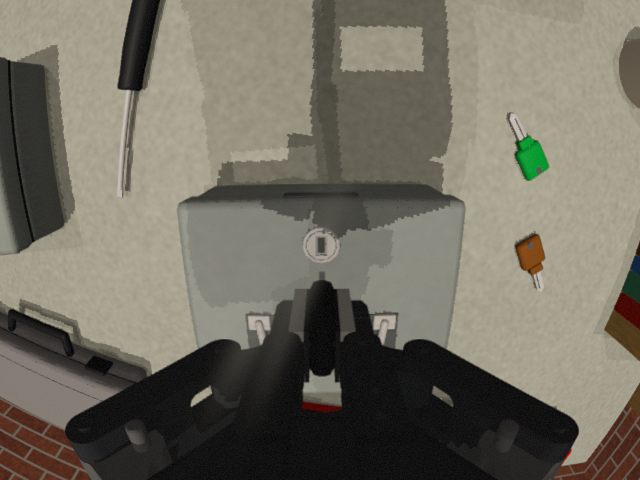

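```bash
cat >> h.py <<'E'
def hole(s,c,guess_uv,save=None):
    """dark keyway blob nearest guess pixel -> point in tool xz-plane world at z=93, plus long-axis yaw"""
    im=c["image"].max(-1);u0,v0=map(int,guess_uv);r=26;f=240/np.tan(np.radians(c["fovy"])/2)
    g=im[v0-r:v0+r,u0-r:u0+r];
    if save: cv2.imwrite(save,cv2.resize(c["image"][v0-r:v0+r,u0-r:u0+r],None,fx=8,fy=8,interpolation=0))
    k=cv2.connectedComponentsWithStats((g<75).astype(np.uint8))
    best=[i for i in range(1,k[0]) if 20<k[2][i,4]<500]
    i=min(best,key=lambda i:np.hypot(*(k[3][i]-r)))
    vv,uu=np.nonzero(k[1]==i)
    def proj(u,v):
        x=u-c["cx"];y=v-c["cy"];rr=np.hypot(x,y)+1e-9;t=np.tan(rr/f)/rr
        M=np.array(c["mount"]);T=q2R(s["tool_rot"]);e=T@M[:3,3]+s["ee_pos"]
        dr=np.stack([x*t,y*t,np.ones_like(x)],-1)@M[:3,:3].T@T.T
        return e+dr*((93-e[2])/dr[...,2])[...,None]
    P=proj(uu+u0-r,vv+v0-r)
    rc=cv2.minAreaRect(P[:,:2].astype(np.float32))
    return P.mean(0),rc,(uu.mean()+u0-r,vv.mean()+v0-r),len(P)
E
cat > g.py <<'E'
from h import *
s=bot.read_state();c=bot.read_camera("wrist");print(hole(s,c,(321,245),"pics/hS.png"),s["ee_pos"])
bot.move_to([580,0,230],ori(.2))
bot.move_to(LG+[0,0,106.4],ori(YL));bot.dwell(.2)
s=bot.read_state();c=bot.read_camera("wrist");print(s["ee_pos"],s["clock"]);cv2.imwrite("pics/w3.png",c["image"])
print(hole(s,c,(321,245),"pics/hL.png"))
d=0
a,b=cv2.imread("pics/hS.png"),cv2.imread("pics/hL.png");cv2.imwrite("pics/hh.png",np.hstack([a,b])[:, :])
E
python3 g.py; python3 -c "
import cv2;a=cv2.imread('pics/hh.png');print(a.shape);cv2.imwrite('pics/hh2.png',cv2.resize(a,(800,400)))"
```

```text
(array([606.9335633 , 194.14367523,  93.        ]), ((607.231689453125, 194.06631469726562), (9.621230125427246, 3.2586405277252197), 11.567298889160156), (np.float64(320.70666666666665), np.float64(244.62666666666667)), 75) [605.77947064 194.13839926 199.26889005]
[ 559.93342332 -225.66809399  199.66091764] 8.3167
(array([ 561.4614611, -226.3233075,   93.       ]), ((561.564697265625, -226.3632354736328), (8.944414138793945, 3.2793123722076416), 15.998452186584473), (np.float64(319.5925925925926), np.float64(244.39506172839504)), 81)
(416, 832, 3)
```

View pics/hh2.png

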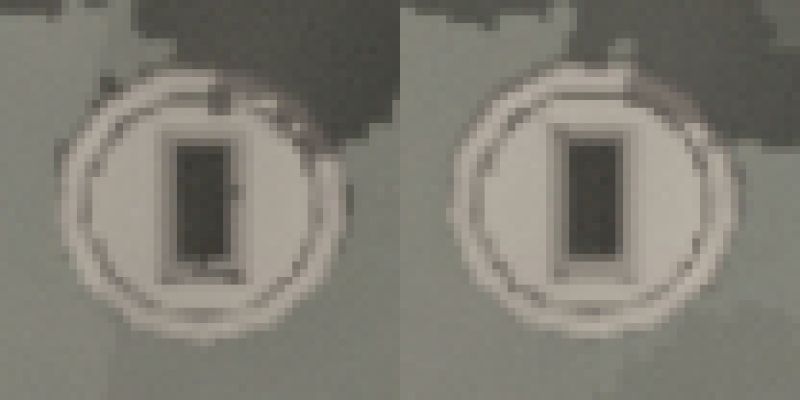

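```bash
cat > i.py <<'E'
from h import *
T=np.array([560.65,-226.28]);y=np.radians(16.0)
bot.servo_line([*T,155],ori(y),60);bot.dwell(.2);s=bot.read_state()
e=T-s["ee_pos"][:2];print(s["ee_pos"],s["clock"])
C=T.copy()
f0=np.mean([bot.read_state()["ft_force"] for _ in range(1)],0)
r=bot.servo_line([*C,143.5],ori(y),20,until_force=6)
bot.dwell(.1);s=bot.read_state();print(r,s["ee_pos"],s["ft_force"]-f0,s["moment"],s["clock"],s["grip_width"])
np.savez("st.npz",C=C,f0=f0,y=y)
E
python3 i.py
```

```text
[ 560.75357044 -226.35137269  155.3634456 ] 9.4583
False [ 560.72190799 -226.32445754  143.66374769] [-0.21918653 -0.93194963 -0.32341855] [-0.00146617  0.02039027  0.01301848] 10.2833 9.220189304852347
```

```bash
cat > j.py <<'E'
from h import *
z=np.load("st.npz");C,f0,y=z["C"],z["f0"],float(z["y"])
X=np.array([np.cos(y),np.sin(y)]);Yv=np.array([-X[1],X[0]])
zc=143.5;t0=bot.read_state()["clock"];log=[];n=0
while True:
    n+=1;ph=n*np.pi/2
    a,b=np.sin(ph),np.cos(ph)   # offset along X, and yaw
    xy=C+0.7*a*X
    bot.servo_line([*xy,zc],ori(y+np.radians(3)*b),25)
    s=bot.read_state();F=s["ft_force"]-f0;zz=s["ee_pos"][2]
    log.append((s["clock"]-t0,zc,zz,*F))
    if F[2]<9: zc-=.5
    elif F[2]<14: zc-=.2
    elif F[2]>20: zc+=.3
    if np.linalg.norm(F)>40: print("big");break
    if zc<121.0 or s["clock"]-t0>14 or zz-zc>4: break
for l in log[::4]+log[-2:]:print(np.round(l,2))
s=bot.read_state();print(s["ee_pos"],s["grip_width"],s["clock"])
E
python3 j.py
```

```text
[ 2.5000e-01  1.4350e+02  1.4355e+02 -2.0000e-01 -3.6000e-01  3.0000e-02]
[  1.25 141.5  141.53  -1.54  -1.17   1.42]
[  2.25 139.5  139.68  -4.02  -1.95   2.88]
[  3.25 137.5  137.33  -3.79  -1.15   3.05]
[  4.25 135.5  135.34  -3.64  -2.07  -0.62]
[  5.25 133.5  133.65  -4.51  -1.56   4.8 ]
[  6.25 131.5  132.03  -8.05  -0.91   9.97]
[  7.25 129.8  129.11  -6.75  -2.1    0.68]
[  8.25 127.8  127.6   -5.94  -2.6    0.15]
[  9.25 125.8  126.06  -8.35  -2.9    5.45]
[ 10.25 123.8  123.18  -6.72  -2.49   0.43]
[ 11.25 121.8  121.47  -7.75  -2.32   0.7 ]
[ 11.25 121.8  121.47  -7.75  -2.32   0.7 ]
[ 11.5  121.3  121.33  -5.65  -2.65   1.06]
[ 560.52943368 -226.35341059  121.32981631] 8.984182843797253 21.7833
```

```bash
cat > k.py <<'E'
from h import *
z=np.load("st.npz");C,f0,y=z["C"],z["f0"],float(z["y"])
bot.servo_line([*C,121.3],ori(y),20)
r=bot.servo_line([*C,117.5],ori(y),8,until_force=10)
bot.dwell(.2);s=bot.read_state();print(r,s["ee_pos"],s["ft_force"]-f0,s["clock"],s["moment"],s["grip_width"])
c=bot.read_camera("wrist");cv2.imwrite("pics/w4.png",cv2.resize(c["image"][200:400,190:450],None,fx=3,fy=3))
E
python3 k.py
```

```text
True [ 560.44933163 -226.47756268  121.19810139] [-3.22893514 -0.1789151   7.85042969] 22.5 [0.03467069 0.62011105 0.01887038] 9.679839880871869
```

View pics/w4.png

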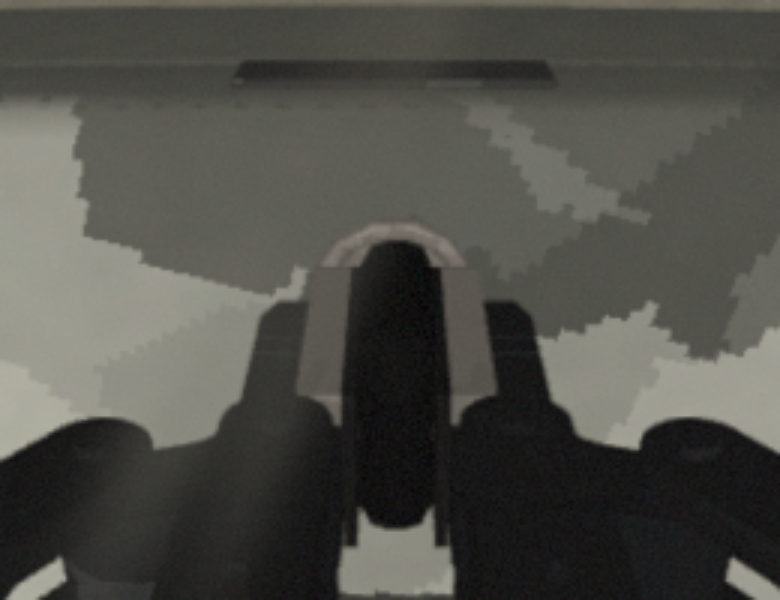

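```bash
cat > l.py <<'E'
from h import *
z=np.load("st.npz");C,f0,y=z["C"].copy(),z["f0"],float(z["y"])
zc=121.0
for i,a in enumerate(np.arange(.08,1.66,.08)):
    bot.servo_line([*C,zc],ori(y-a),20);bot.dwell(.05)
    s=bot.read_state();F=s["ft_force"]-f0
    print(round(a,2),np.round(s["ee_pos"],2),np.round(F,1),np.round(s["moment"],2),round(s["clock"],2),round(s["grip_width"],2))
    if np.linalg.norm(F)>35: print("stop");break
    d=0.03*F[:2];C+=np.clip(d,-.15,.15)
    zc+=.1*np.clip((F[2]-7)/5,-1,1)
np.savez("st2.npz",C=C,zc=zc,a=a,f0=f0,y=y)
c=bot.read_camera("wrist");cv2.imwrite("pics/w5.png",c["image"])
E
python3 l.py
```

```text
0.08 [ 560.6  -226.34  121.28] [-5.8 -1.5  3. ] [-0.3   1.11 -0.01] 22.85 9.31
0.16 [ 560.56 -226.58  121.24] [-5.7 -3.5  3.9] [-0.52  0.97 -0.04] 23.15 9.28
0.24 [ 560.53 -226.67  121.25] [-4.6 -2.8  5.2] [-0.56  0.82  0.03] 23.45 9.18
0.32 [ 560.45 -226.62  121.21] [-4.3 -3.4  5.8] [-0.37  0.68  0.03] 23.75 8.78
0.4 [ 560.41 -226.6   121.21] [-3.1 -1.8  6.1] [-0.29  0.58  0.03] 24.05 9.16
0.48 [ 560.39 -226.61  121.24] [-2.7 -0.8  6.3] [-0.18  0.51  0.04] 24.35 9.4
0.56 [ 560.35 -226.57  121.24] [-2.5 -0.7  7.6] [-0.11  0.41  0.  ] 24.65 9.37
0.64 [ 560.33 -226.55  121.25] [-2.1 -0.9  6.7] [-0.07  0.4   0.05] 24.95 8.79
0.72 [ 560.3  -226.51  121.23] [-1.8 -0.1  6. ] [-0.    0.2   0.06] 25.25 9.24
0.8 [ 560.3  -226.48  121.23] [-1.3 -0.5  6.1] [ 0.02  0.17 -0.  ] 25.55 9.26
0.88 [ 560.28 -226.43  121.21] [-0.4 -0.3  6.2] [0.09 0.17 0.03] 25.85 9.11
0.96 [ 560.33 -226.41  121.27] [-1.4  0.8  5.9] [ 0.18  0.14 -0.  ] 26.15 9.2
1.04 [ 560.36 -226.36  121.22] [-1.5  0.2  6.9] [0.23 0.13 0.05] 26.45 9.08
1.12 [ 560.31 -226.35  121.22] [0.1 0.4 6.6] [ 0.35 -0.17 -0.  ] 26.75 8.83
1.2 [ 560.35 -226.34  121.25] [0.3 0.8 6.1] [ 0.32 -0.21  0.06] 27.05 8.82
1.28 [ 560.37 -226.3   121.2 ] [1.7 0.3 6.1] [ 0.36 -0.21  0.  ] 27.35 9.11
1.36 [ 560.44 -226.29  121.23] [1.1 1.8 6.8] [ 0.39 -0.19  0.07] 27.65 9.2
1.44 [ 560.46 -226.24  121.21] [0.7 1.5 6.5] [ 0.32 -0.18  0.05] 27.95 9.16
1.52 [ 560.5  -226.19  121.19] [0.4 1.5 6.6] [ 0.31 -0.18  0.05] 28.25 9.08
1.6 [ 560.55 -226.18  121.22] [1.4 1.5 7.1] [ 0.34 -0.28  0.01] 28.55 9.02
```

View pics/w5.png

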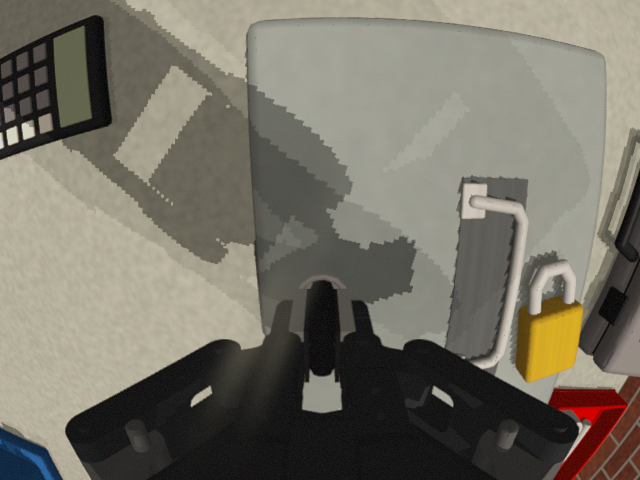

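```bash
cat > f.py <<'E'
from h import *
z=np.load("st2.npz");C,y,f0=z["C"],float(z["y"]),z["f0"]
bot.servo_line([*C,float(z["zc"])],ori(y-1.66),20);bot.dwell(.3)
for _ in range(4):
    s=bot.read_state();print(s["ee_pos"],s["ft_force"]-f0,s["moment"][2],s["grip_width"],s["clock"]);bot.dwell(.1)
c=bot.read_camera("top");o=np.load("top0.npz");D=np.abs(c["image"].astype(int)-o["im"]).max(-1)
for n,(u,v) in dict(socket=(257,174),padlock=(467,196),sd=(348,305)).items(): print(n,D[v-8:v+9,u-8:u+9].mean(),c["depth"][v,u]-o["d"][v,u])
bot.finish_job()
E
python3 f.py
```

```text
[ 560.57487061 -226.17513671  121.21937335] [1.19887045 1.15460965 6.05581896] 0.07019561977474419 9.289918651852936 29.15
[ 560.59816145 -226.14590651  121.23539004] [1.21294565 0.65231419 6.14521535] 0.10657841259873699 9.203615833097492 29.25
[ 560.57744622 -226.17931545  121.22975598] [1.86967092 0.83374611 6.69177721] 0.1018361111723832 9.164827210588497 29.35
[ 560.57532957 -226.17233317  121.21675175] [1.88208896 1.01634415 6.29309262] 0.11272948362591831 9.45656357210775 29.45
socket 16.608996539792386 -1.6016846
padlock 21.325259515570934 -1.9481812
sd 6.522491349480969 0.81884766
the job is handed in; nothing more can be done
```

The key is in the larger box's lock, fully home and held turned clockwise in the gripper, and I handed the job in at about 29.5 s. No verdict is reported back.

- **Pulling and inserting:** I pulled the key straight up out of the smaller box. I then aligned it using the wrist camera's view of both keyways and wiggled it past the wafers by 0.7 mm and 3°. The logged push stayed at about 10 N, and no reading reached my 40 N cutoff.
- **Seating:** the shoulder met the lock at a gripper height of 121.2 mm. It was 121.3 mm when the key was fully home in the smaller box, so the key should be seated to within about 0.1 mm.
- **Turning:** I turned the key 1.66 rad. Allowing for the 0.2 to 0.3 rad of play, the plug should be at about 1.36 to 1.46 rad. I could not read the plug directly. The last checks showed about 6 N down and a return torque of about 0.07 to 0.11 N m; the reading had been within about 0.06 of zero beforehand. That fits a plug held against its spring. The gripper was still closed on the bow at about 9.2 mm.
- **Bystanders:** at the socket, padlock and screwdriver, depth in the top camera is within 2 mm of the start. The image brightness at the socket and padlock did change, which I put down to the arm's shadow. I did not view that final top picture.

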